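Inspect a rock-candy stick behind the magnifier

ROBOT

A 6-joint arm with a two-finger parallel gripper is mounted at the origin on the work surface. World frame = base frame: x ahead of the robot, y to its left, z up, the work surface at z = 0. Lengths are in m, angles in rad, forces in N, time in s.
With the tool pointing down it reaches from about 0.375 to 0.9 m from the base axis. Payload 3.1 kg.
Tool frame: the origin (TCP) lies midway between the tips of the shut fingers; the grasp point (between the pads) lies 19 mm behind it; z points along the fingers, y is the direction in which the jaws open and shut (so a half turn about z gives the same grasp; the last joint's range is limited). The gripper opens to 85 mm and grips with 20 to 120 N. Pads are 22 mm wide; open, the fingers measure 114 mm over their backs; the gripper's body (76 mm by 85 mm) begins 54 mm behind the grasp point. The pads swing forward as they close: fully open they stand 13 mm farther back than shut.
Start: joints at [-1.389, 0.527, 1.433, -0, 1.181, -0.178], TCP at [0.22, -0.585, 0.231] pointing down, gripper open.
Joint ranges: [-3.08, 3.08], [-0.75, 2.2], [0.22, 2.44], [-1.43, 4.57], [0, 2.65], [-2.85, 2.85]. Speed limits (rad/s): [2.79, 2.79, 3.14, 3.14, 3.14, 3.14].

INTERFACE

Orientations are given as a 3x3 rotation matrix whose columns are the frame's x, y, z axes.
In Python, from plant import arm, snapshot, camera_model, sign_off gives the robot as it stands.
- The arm moves only by the tool apply_moves, never from a script. Its argument "motion" is one flat list of numbers, 4 for each row, row after row: the shift along the world's x, y, z in cm, then the turn about the world's z in rad. In form: [x, y, z, spin, x, y, z, spin, ...]. A call has 1 to 12 rows; each row is the pose to reach, as a shift and turn from the pose measured when the call began; what a row does not reach only later rows make up. A row lasts 1/12 s, in which the tool goes at most 41.7 mm and 7.16 degrees, less where a joint would pass 70% of its speed; a pose out of reach is approached as far as the arm can. A call with a gripper value outside its range is refused whole. "grip" is the gripper command: -1 is fully open, 1 is shut, values between are in proportion, set as the call begins (left out, the last holds). The fingers move at their own pace and stop on an object; "squeeze" is the grip in N (left out, the last holds). Time passes only in rows, so rows that repeat a pose let the fingers close. It gives the time, the measured TCP pose, the force and the opening at its end, in the units of the state.
- arm.get_obs(): the state, without advancing time (a new reading comes with each control period).
- snapshot(name): name is "side" or "top" or "wrist"; returns the picture (400x640x3 uint8, red, green, blue); there is no depth.
- camera_model(name): a dict with "fx", "fy", "cx", "cy" (pixels), "xyz" and "attitude" of the camera in the world; the wrist camera has in their place "tool_from_camera" (4x4, takes a point from camera to tool coordinates, whose origin is the TCP and whose axes are the flange's). Camera axes: x right, y down, z forward; pixel columns grow to the right and rows downward; lengths in m; the calibration is good to about 2 mm. A picture is of the moment at which its call begins: read the wrist's pose just before it. camera_model takes no time and is no camera call.
- sign_off(): hands the job in, once; it reports no verdict.
The state is a dict: "clock": time; "joint_pos": joint angles; "qvel": joint speeds; "effort": joint torques, N m; "tool_pos": TCP position; "eef_rot": TCP orientation; "ft_force": force on the tool from outside, world axes, zero at the start; "wrist_torque": the same for the moment, N m; "gripper_width": finger opening in m.
Only numpy, scipy, OpenCV 4.12 (cv2) and the standard library are available. Lean on these libraries where they do the work, as an engineer would, in place of code of your own. Each camera call takes 0.05 s, during which the arm holds its last target. There are 200 camera calls.

TASK

Swing the magnifier on its stiff arm round until its lens stands over the middle of the metal drip tray and leave it there. Then draw the long-handled sugar stick out of the drip rack by its handle and hold it raised on the robot's side of the lens, handle up and tipped over by about 45 degrees, with the middle of its crystal straight behind the middle of the lens and about 8 cm from it. Finish while holding it still there, touching nothing else with it, and leave the two short sticks and the bottle where they are.

Things in the scene. Friction and masses are not known exactly. Their poses are not given: they have to be found in the camera images.
- magnifier (a joint): Angle of the magnifier's horizontal swing arm about its upright post (rad). It grows as the arm swings anticlockwise seen from above, range -0.2 to 2.4; parked between 0 and 0.5, with the arm pointing roughly towards the robot. About 0.9 to 1.7 rad more brings the lens over the tray. The hinge is stiff (about 2 N at the lens) and stays where it is left.
- hinge (a point): Point on the magnifier's upright hinge axis (a steel post on a round white base, 110 mm across, fixed), at the height of the arm and lens centre, 160 mm above the table.
- lens (a point): Centre of the magnifier's lens: a clear upright disc in a white ring, 112 mm outside diameter and 12 mm thick, 200 mm from the hinge axis. The arm bar (14 mm thick) runs horizontally from the hinge to the ring. The lens plane is upright and contains the arm, so the lens looks square to the arm. Site axes turn with the arm: x points from the lens to the hinge, z up, y along the line of sight (once the lens is over the tray +y points to the robot's side).
- lens_knob (a point): Middle of the free part of the round upright grey knob on top of the lens ring, by which the arm is swung: 16 mm diameter, 44 mm tall above the ring, this point 82 mm above the lens centre, 18 mm below the knob's top.
- tray_middle (a point): Middle of the upper face of the shallow metal drip tray lying fixed on the table, 240 by 120 mm with a 10 mm rim; about 200 mm from the hinge axis, so that the lens can stand over it. Its long sides run roughly towards the robot.
- rack: Fixed white drip rack: a plate 90 by 250 mm, 12 mm thick, on two end walls; its top is 100 mm above the table. Origin on the table under its centre, y along its length. Three round through-holes of 39 mm at y = -80, 0 and +80 mm; a stick hangs in each, its drip disc resting on the plate; which stick is where varies.
- handle (a point): Middle of the wooden handle of the long-handled sugar stick, the one to inspect: the handle is square, 12 by 12 mm (faces along the point's x and y), 80 mm long, and stands upright, so this point is 45 mm above the rack's top. Under it come a white drip disc (50 mm across, 5 mm thick, 40 mm below this point) and the amber crystal below the rack's plate. z runs up the handle. The stick weighs 50 to 100 g.
- crystal (a point): Middle of the amber sugar crystal of the same stick, on its axis 77 mm below the middle of the handle; the crystal is 30 mm thick and 62 mm long and reaches 62 mm below the drip disc, so it clears the rack once lifted 65 mm or more.
- short_a_disc (a point): Centre of the upper face of the drip disc (50 mm across) of one short stick, which stays in the rack; its handle is only 26 mm tall.
- short_b_disc (a point): The same for the other short stick, which also stays in the rack.
- bottle_middle (a point): Middle of a closed amber bottle, 66 mm across and 190 mm tall, standing beyond the rack; it stays there.
Not all that is in view belongs to the job. Leave any blue or turquoise look-alike of the part that bears handle alone.

How it is judged:
By the outcome, as a careful person would: the job done as asked, in the order asked, and still so for the second after the job is handed in, while the arm keeps its last pose, push and grip.
It also fails if it takes over 54 s, if anything falls off the work surface, if the arm or the gripper's body presses on something with over 40 N, if the wrist force passes 120 N, or if a joint passes its speed limit or range.

## Working session

There is one attempt and no reset: what is moved stays moved. The work goes in short steps, Python scripts to look and compute and a tool call to move; the robot and the scene stay as the last step left them, time stands still between calls to the robot, and variables do not carry over. Pictures are saved under pics/ and viewed, about 8 in all and at most 12, crops included, and the job is handed in when it is done.

Besides the shell and the picture viewer there is one more tool, called after "Request:" as name(argument=value, ...) on one line, values as JSON. apply_moves: Moves the arm, as the interface text tells. Its arguments: {"type":"object","properties":{"motion":{"type":"array","items":{"type":"number"}},"grip":{"type":"number"},"squeeze":{"type":"number"}},"required":["motion"]}

```bash
mkdir -p pics
cat > h.py <<'E'
import numpy as np, cv2
from plant import arm, snapshot, camera_model, sign_off
def take(n,f):
    o=arm.get_obs(); im=snapshot(n); cv2.imwrite(f'pics/{f}.png',im[:,:,::-1]); 
    np.savez(f'pics/{f}.npz',p=o['tool_pos'],R=o['eef_rot']); return im
def cam(n,f=None):
    m=camera_model(n); K=np.array([[m['fx'],0,m['cx']],[0,m['fy'],m['cy']],[0,0,1]])
    if n=='wrist':
        d=np.load(f'pics/{f}.npz'); T=np.eye(4);T[:3,:3]=d['R'];T[:3,3]=d['p']; T=T@np.array(m['tool_from_camera']); return K,T[:3,:3],T[:3,3]
    return K,np.array(m['attitude']).reshape(3,3),np.array(m['xyz'])
def ray(c,px):
    K,R,t=c; d=R@np.linalg.solve(K,np.array([px[0],px[1],1.])); return t,d/np.linalg.norm(d)
def atz(c,px,z):
    t,d=ray(c,px); return t+d*(z-t[2])/d[2]
def tri(*obs):
    A=np.zeros((3,3));b=np.zeros(3)
    for c,px in obs:
        t,d=ray(c,px);P=np.eye(3)-np.outer(d,d);A+=P;b+=P@t
    x=np.linalg.solve(A,b); res=[np.linalg.norm((np.eye(3)-np.outer(ray(c,px)[1],ray(c,px)[1]))@(x-c[2])) for c,px in obs]
    return x,np.array(res)
def proj(c,X):
    K,R,t=c; q=K@(R.T@(np.array(X)-t)); return q[:2]/q[2]
E
python3 - <<'E'
from h import *
for n in('side','top'):
    take(n,n+'0'); c=cam(n); print(n,c[0][0,0],c[1].round(2).tolist(),c[2])
o=arm.get_obs();print(o['clock'],o['tool_pos'],o['eef_rot'],o['gripper_width'])
E
```

```text
side 370.70819507566955 [[-0.9, -0.31, 0.3], [-0.43, 0.62, -0.65], [0.01, -0.72, -0.7]] [0.300083   0.54723485 0.74700515]
top 362.3035864725749 [[0.01, -0.98, 0.18], [-1.0, -0.02, -0.03], [0.04, -0.18, -0.98]] [0.42435334 0.01434348 0.99167962]
0.1 [ 0.21995304 -0.58431064  0.230432  ] [[ 9.35973679e-01  3.52069803e-01 -3.54768519e-04]
 [ 3.52069806e-01 -9.35971725e-01  1.94454132e-03]
 [ 3.52560979e-04 -1.94494278e-03 -9.99998046e-01]] 0.08522371053119385
```

View pics/side0.png

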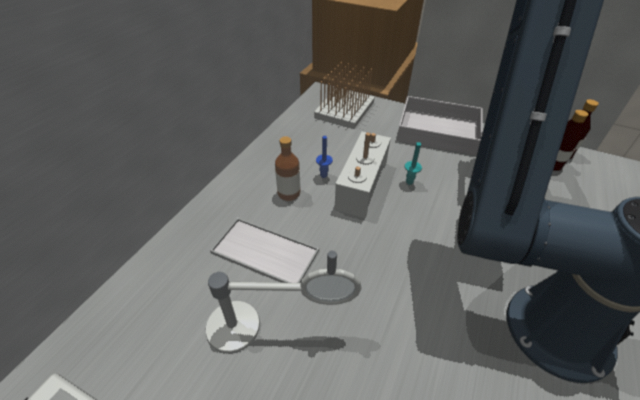

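View pics/top0.png

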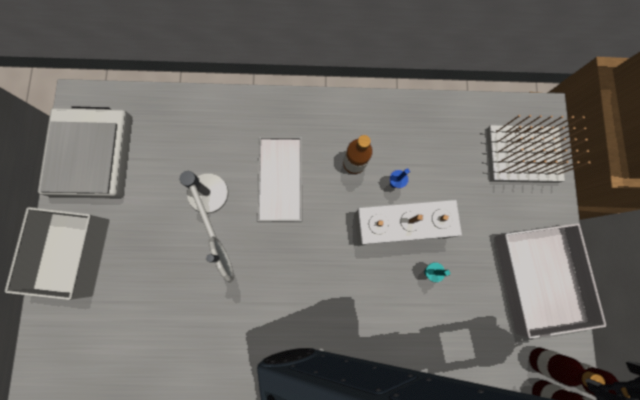

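Side view: magnifier knob at about (332,262), hinge post top (219,280), rack at (362,170) with the long stick in the middle hole (367,148), tray (265,250). Top view: knob about (211,258), post (189,179), tray (280,180), rack (410,222). I'll enlarge crops to get accurate pixels.

Run:
```python
import cv2,numpy as np
s=cv2.imread('pics/side0.png');t=cv2.imread('pics/top0.png')
def cr(im,x,y,w,h,k):
    c=cv2.resize(im[y:y+h,x:x+w],None,fx=k,fy=k,interpolation=cv2.INTER_CUBIC)
    for i in range(0,w,10): cv2.putText(c,str(x+i),(i*k,8),0,.3,(0,255,255)) if i%20==0 else 0; cv2.line(c,(i*k,10),(i*k,14),(0,255,255))
    for j in range(0,h,10): cv2.putText(c,str(y+j),(0,j*k+4),0,.3,(0,255,255)) if j%20==0 else 0
    return c
a=cr(s,205,220,160,120,4)[:,:]   # 640x480?
A=cr(s,205,235,160,120,2.5.__int__()+0 if 0 else 2)
out=np.zeros((600,800,3),np.uint8)
def put(c,x,y): out[y:y+c.shape[0],x:x+c.shape[1]]=c
put(cr(s,205,215,160,75,5)[:, :400],0,0) if 0 else None
put(cr(s,200,220,160,70,3)[:, :480],0,0)   # side magnifier
put(cr(s,335,125,60,70,5)[:,:300],490,0)   # side rack
put(cr(t,180,165,60,120,3),0,225)        # top magnifier
put(cr(t,355,195,115,55,5)[:, :575],200,352)
cv2.imwrite('pics/crop1.png',out)
```

```text
Traceback (most recent call last):
ValueError: could not broadcast input array from shape (275,575,3) into shape (248,575,3)
```

```bash
cat > cr.py <<'E'
import cv2,numpy as np
def cr(im,x,y,w,h,k):
    c=cv2.resize(im[y:y+h,x:x+w],None,fx=k,fy=k,interpolation=cv2.INTER_CUBIC)
    for i in range(0,w,10):
        cv2.line(c,(i*k,10),(i*k,14),(0,255,255))
        if i%20==0: cv2.putText(c,str(x+i),(i*k,8),0,.3,(0,255,255))
    for j in range(0,h,10): cv2.putText(c,str(y+j),(0,j*k+4),0,.3,(0,255,255))
    return c
def sheet(parts,f):
    out=np.zeros((600,800,3),np.uint8)
    for c,x,y in parts: out[y:y+c.shape[0],x:x+c.shape[1]]=c[:600-y,:800-x]
    cv2.imwrite(f,out)
E
python3 - <<'E'
from cr import *
s=cv2.imread('pics/side0.png');t=cv2.imread('pics/top0.png')
sheet([(cr(s,200,240,160,70,3),0,0),(cr(s,335,125,60,64,5),490,0),(cr(t,180,165,60,120,3),0,225),(cr(t,355,197,115,52,5),200,335)],'pics/crop1.png')
E
```

```text
(no output)
```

View pics/crop1.png

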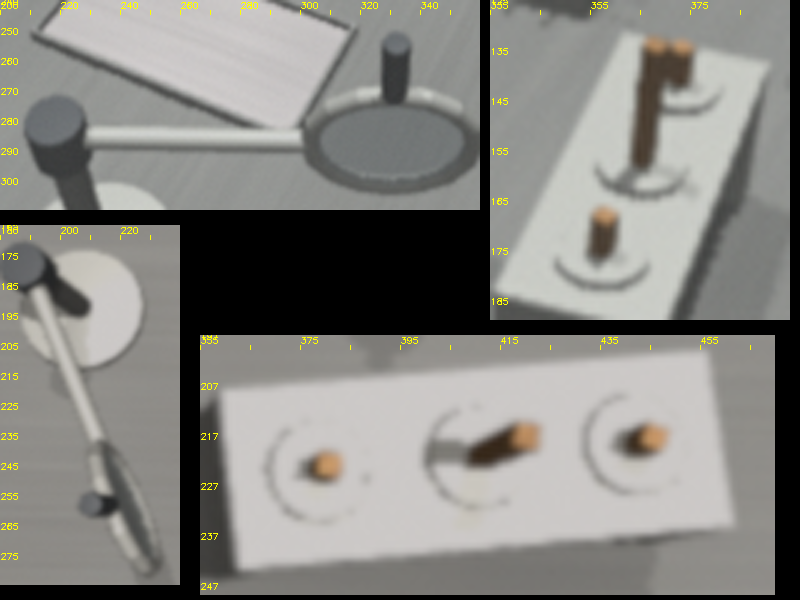

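Run:
```python
from h import *
s=cam('side');t=cam('top')
P={'knobtop':((332.3,254),(210.7,257.7)),'posttop':((219.3,279.3),(187.3,177.7)),'lens':((331.7,287.7),(223,260)),'handletop':((368,134.2),(420,217.4)),'disc':((365,160),(410,221.4)),'sa':((357.8,168),(380.6,223)),'sb':((373.4,134.6),(445.4,217.6)),
'ray':((265,251),(279.5,180))}
for k,(a,b) in P.items(): print(k,*[v.round(4) for v in tri((s,a),(t,b))])
for p in((260,139),(299,139),(300,221),(258,221)): print('tray',atz(t,p,.01).round(4))
for p in((238,221),(318,251),(298,283),(212,251)): print('trayS',atz(s,p,.01).round(4))
for p in((208,193.5),): print('base',atz(t,p,.01).round(4))
for p in ((222/5,0),):pass
for p in ((359.4,208),(456.6,200),(461.5,235),(362.5,243.8)): print('rack',atz(t,p,.1).round(4))
```

```text
knobtop [0.439  0.2079 0.2536] [0.0003 0.0003]
posttop [0.6199 0.2932 0.174 ] [0.0013 0.0013]
lens [0.4366 0.2068 0.1515] [0.0001 0.0001]
handletop [ 0.5377 -0.2403  0.1777] [0.0001 0.0001]
disc [ 0.5389 -0.2424  0.0883] [0.0006 0.0006]
sa [ 0.53   -0.1599  0.1244] [0.0001 0.0001]
sb [ 0.5456 -0.3199  0.1238] [0. 0.]
ray [ 0.6631  0.0984 -0.0013] [0.0012 0.0012]
tray [0.7771 0.1557 0.01  ]
tray [0.7798 0.0457 0.01  ]
tray [0.5458 0.0378 0.01  ]
tray [0.544  0.1514 0.01  ]
trayS [0.7749 0.0535 0.01  ]
trayS [0.5424 0.0476 0.01  ]
trayS [0.5433 0.1489 0.01  ]
trayS [0.7748 0.1628 0.01  ]
base [0.6174 0.2905 0.01  ]
rack [ 0.5697 -0.1121  0.1   ]
rack [ 0.5946 -0.3602  0.1   ]
rack [ 0.5059 -0.3675  0.1   ]
rack [ 0.4807 -0.1191  0.1   ]
```

Request:
apply_moves(motion=[2, 3, 4, -0.05, 4, 6, 7, -0.1, 7, 9, 10, -0.15, 10, 12, 13, -0.2, 13, 15, 15, -0.26, 16, 18, 15, -0.26, 19, 21, 15, -0.26, 22, 24, 15, -0.26, 25, 27, 15, -0.26, 27, 30, 15, -0.26, 29, 33, 15, -0.26, 30, 34.5, 15, -0.26], grip=-1)

```text
clock: 1.1
tool_pos: [0.5173, -0.2424, 0.38]
eef_rot: [[0.995, 0.1, -0.0], [0.1, -0.995, 0.002], [-0.0, -0.002, -1.0]]
ft_force: [0.1, -0.6, -0.0]
gripper_width: 0.0853
```

Run:
```python
from h import *
take('wrist','w1');o=arm.get_obs();print(o['clock'],o['tool_pos'],o['eef_rot'].round(3).tolist(),o['joint_pos'])
c=cam('wrist','w1');print(c[2],c[1].round(2).tolist())
for X in ([.5377,-.2403,.185],[.5377,-.2403,.105],[.53,-.16,.126],[.5456,-.32,.126]): print(proj(c,X).round(1))
```

```text
1.15 [ 0.52113266 -0.23522337  0.38008297] [[0.994, 0.106, 0.004], [0.106, -0.994, 0.009], [0.005, -0.008, -1.0]] [-0.6243965   0.31814272  1.36136283  0.00955115  1.46418149  0.83871201]
[ 0.60002507 -0.23544609  0.5226854 ] [[0.1, -0.94, -0.32], [-1.0, -0.09, -0.03], [-0.0, 0.32, -0.95]]
[321.3 157.1]
[321.5 146.7]
[261.9 148.9]
[380.5 149.1]
```

View pics/w1.png

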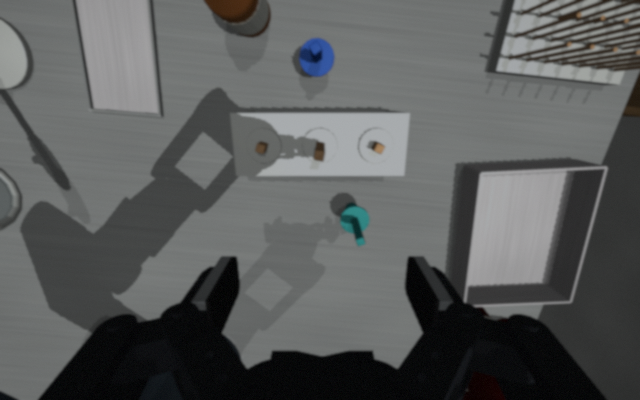

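Request:
apply_moves(motion=[-0.7, 3.7, -0.5, 0.05, -1.4, 7.4, -1, 0.1, -2.1, 11.1, -1.5, 0.15, -2.8, 14.8, -2, 0.2, -3.5, 18.5, -2.5, 0.25, -4.2, 22.2, -3, 0.3, -4.9, 25.9, -3.5, 0.33, -5.6, 29.6, -4, 0.33, -6.3, 33.3, -4.5, 0.33, -7, 37, -5, 0.33, -7.7, 40.7, -5, 0.33, -8.4, 44.3, -5, 0.33])

```text
clock: 2.15
tool_pos: [0.4359, 0.2092, 0.3295]
eef_rot: [[0.906, 0.423, -0.001], [0.423, -0.906, 0.009], [0.003, -0.009, -1.0]]
ft_force: [-0.0, 0.0, -0.1]
gripper_width: 0.0856
```

Run:
```python
from h import *
take('wrist','w2');take('side','s2');o=arm.get_obs();print(o['clock'],o['tool_pos'],o['eef_rot'].round(3).tolist())
c=cam('wrist','w2')
for X in ([.439,.2079,.26],[.439,.2079,.216],[.662,.1,.01],[.619,.292,.18]): print(proj(c,X).round(1))
from cr import *
sheet([(cr(cv2.imread('pics/w2.png'),0,0,640,400,1),0,0),(cr(cv2.imread('pics/s2.png'),280,210,100,60,3),0,400)],'pics/c2.png')
```

```text
2.25 [0.43515924 0.21186564 0.32970688] [[0.903, 0.429, -0.001], [0.429, -0.903, 0.011], [0.004, -0.011, -1.0]]
[324.6 210. ]
[324.6 193.1]
[460.6  44.2]
[324.9 -51.1]
```

View pics/c2.png

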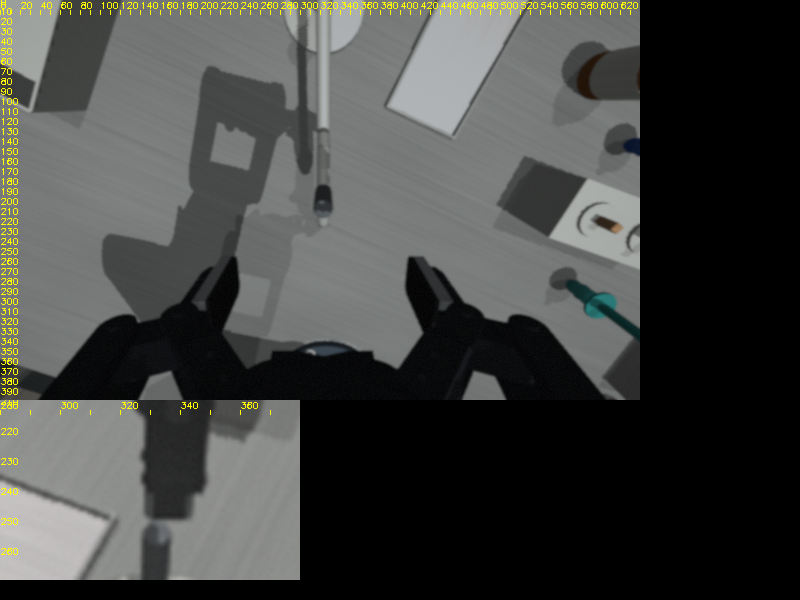

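Wrist view: the knob top at (323,207) lies centred between the open fingers, matching the predicted (324.6,210). Descending, then gripping.

Request:
apply_moves(motion=[0.3, -0.3, -2, 0, 0.3, -0.4, -4, 0, 0.3, -0.4, -6, 0, 0.3, -0.4, -8, 0, 0.3, -0.4, -9.5, 0, 0.3, -0.4, -10.1, 0, 0.3, -0.4, -10.1, 0])

```text
clock: 2.83
tool_pos: [0.4373, 0.2068, 0.2273]
eef_rot: [[0.904, 0.428, -0.005], [0.428, -0.904, 0.01], [0.0, -0.011, -1.0]]
ft_force: [-0.4, -1.0, 0.8]
gripper_width: 0.0854
```

Request:
apply_moves(motion=[0, 0, 0, 0, 0, 0, 0, 0, 0, 0, 0, 0, 0, 0, 0, 0, 0, 0, 0, 0, 0, 0, 0, 0, 0, 0, 0, 0], grip=1, squeeze=25)

```text
clock: 3.42
tool_pos: [0.4374, 0.2071, 0.2279]
eef_rot: [[0.904, 0.428, -0.004], [0.428, -0.903, 0.011], [0.001, -0.011, -1.0]]
ft_force: [0.0, 0.6, 3.5]
gripper_width: 0.0153
```

Request:
apply_moves(motion=[0.5, -1.0, 0, 0, 1.05, -2.0, 0, 0, 1.7, -2.9, 0, 0, 2.35, -3.8, 0, 0, 3.1, -4.7, 0, 0, 3.85, -5.5, 0, 0, 4.65, -6.3, 0, 0, 5.5, -7.05, 0, 0, 6.4, -7.7, 0, 0, 7.3, -8.35, 0, 0, 8.3, -8.95, 0, 0, 9.3, -9.5, 0, 0])

```text
clock: 4.42
tool_pos: [0.5314, 0.1111, 0.2277]
eef_rot: [[0.904, 0.428, -0.004], [0.428, -0.904, 0.01], [0.001, -0.011, -1.0]]
ft_force: [-4.9, -0.8, 2.8]
gripper_width: 0.0151
```

Request:
apply_moves(motion=[1.05, -0.4, 0, 0, 2.1, -0.8, 0, 0, 3.15, -1.15, 0, 0, 4.25, -1.45, 0, 0, 5.35, -1.65, 0, 0, 6.45, -1.8, 0, 0, 7.55, -1.9, 0, 0, 8.7, -1.95, 0, 0, 9.8, -1.9, 0, 0, 10.9, -1.8, 0, 0, 12.0, -1.65, 0, 0, 13.0, -1.5, 0, 0])

```text
clock: 5.42
tool_pos: [0.6625, 0.0978, 0.2276]
eef_rot: [[0.903, 0.429, -0.004], [0.429, -0.903, 0.014], [0.002, -0.014, -1.0]]
ft_force: [-4.6, 4.6, 2.9]
gripper_width: 0.0152
```

Request:
apply_moves(motion=[0, 0, 0, 0, 0, 0, 0, 0])

```text
clock: 5.58
tool_pos: [0.665, 0.0985, 0.2277]
eef_rot: [[0.904, 0.429, 0.001], [0.429, -0.903, 0.015], [0.007, -0.013, -1.0]]
ft_force: [0.3, 2.0, 0.5]
gripper_width: 0.0151
```

Run:
```python
from h import *
take('top','t3');o=arm.get_obs();print(o['clock'],o['tool_pos'],o['ft_force'])
```

```text
5.6333 [0.66453349 0.09838093 0.22763926] [1.83421448 2.41683865 0.62009245]
```

Request:
apply_moves(motion=[-0.2, 0, 0, 0, -0.3, 0, 0, 0, -0.3, 0, 0, 0])

```text
clock: 5.88
tool_pos: [0.6619, 0.0977, 0.2276]
eef_rot: [[0.904, 0.428, 0.002], [0.428, -0.904, 0.014], [0.008, -0.012, -1.0]]
ft_force: [2.7, -0.6, -0.0]
gripper_width: 0.0151
```

Request:
apply_moves(motion=[0, 0, 0, 0, 0, 0, 0, 0, 0, 0, 0, 0, 0, 0, 0, 0, 0, 0, 0, 0, 0, 0, 1, 0, 0, 0, 4, 0, 0, 0, 8, 0, 0, 0, 11, 0, 0, 0, 12, 0, 0, 0, 12, 0], grip=-1)

```text
clock: 6.8
tool_pos: [0.6638, 0.0978, 0.3527]
eef_rot: [[0.904, 0.428, 0.011], [0.428, -0.904, 0.014], [0.016, -0.008, -1.0]]
ft_force: [0.5, -0.1, 0.1]
gripper_width: 0.0852
```

Request:
apply_moves(motion=[-1, -3, 0, -0.04, -2, -6, 0, -0.08, -3, -9, 0, -0.12, -4.5, -12, 0, -0.16, -6, -15, -1, -0.2, -7.5, -18, -2, -0.24, -9, -21, -3, -0.28, -10, -24, -4, -0.3, -11, -27, -5, -0.32, -12, -30, -6, -0.34, -12.4, -32.5, -6.5, -0.34, -12.4, -34, -7, -0.34])

```text
clock: 7.8
tool_pos: [0.5375, -0.2441, 0.2802]
eef_rot: [[0.995, 0.099, 0.011], [0.099, -0.995, 0.011], [0.012, -0.01, -1.0]]
ft_force: [1.1, -0.8, 0.3]
gripper_width: 0.0854
```

Run:
```python
from h import *
take('top','t4');take('wrist','w4');o=arm.get_obs();print(o['clock'],o['tool_pos'],o['eef_rot'].round(3).tolist())
c=cam('wrist','w4')
for X in ([.5377,-.2403,.185],[.5377,-.2403,.105]): print(proj(c,X).round(1))
from cr import *
sheet([(cr(cv2.imread('pics/w4.png'),180,60,270,150,3)[:,:800],0,0),(cr(cv2.imread('pics/t4.png'),170,130,150,145,1),0,455),(cr(cv2.imread('pics/t3.png'),170,130,150,145,1),180,455)],'pics/c4.png')
```

```text
7.9 [ 0.53875397 -0.24383668  0.28037864] [[0.995, 0.099, 0.012], [0.098, -0.995, 0.011], [0.013, -0.01, -1.0]]
[314.9 203.4]
[317.1 180.4]
```

View pics/c4.png

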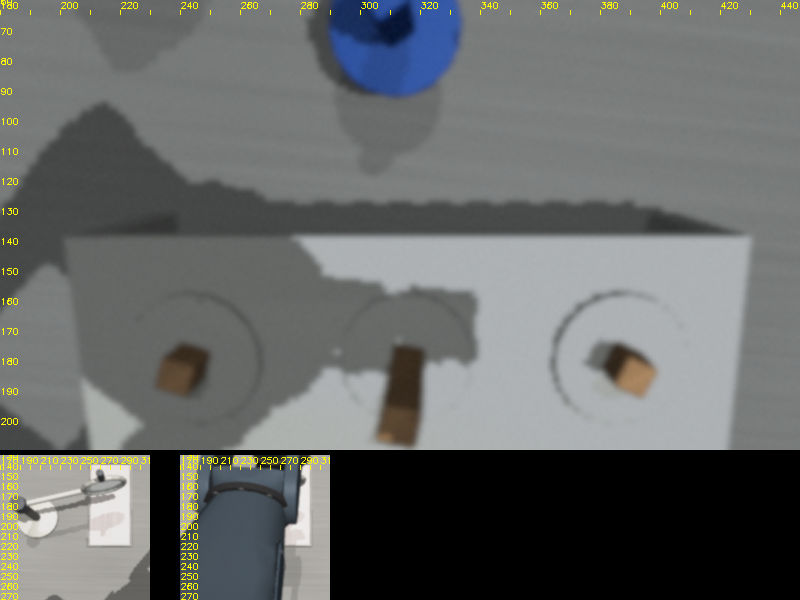

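Wrist close view: long handle's top at (313,202), yawed about 8° from the jaws; the lens (top view) stands over the tray. Descending on the handle.

Request:
apply_moves(motion=[0, 0.5, -2, -0.06, 0, 0.5, -4, -0.13, 0, 0.5, -6, -0.13, 0, 0.5, -8, -0.13, 0, 0.5, -10, -0.13, 0, 0.5, -12, -0.13, 0, 0.5, -13.5, -0.13, 0, 0.5, -14.5, -0.13, 0, 0.5, -14.9, -0.13, 0, 0.5, -14.9, -0.13])

```text
clock: 8.73
tool_pos: [0.5386, -0.2376, 0.1306]
eef_rot: [[0.999, -0.03, 0.012], [-0.03, -0.999, 0.011], [0.012, -0.011, -1.0]]
ft_force: [-0.0, 0.5, -0.4]
gripper_width: 0.0856
```

Request:
apply_moves(motion=[0, 0, 0, 0, 0, 0, 0, 0, 0, 0, 0, 0, 0, 0, 0, 0, 0, 0, 0, 0, 0, 0, 0, 0, 0, 0, 0, 0, 0, 0, 0, 0], grip=1, squeeze=20)

```text
clock: 9.4
tool_pos: [0.5388, -0.2378, 0.131]
eef_rot: [[0.999, -0.03, 0.012], [-0.03, -0.999, 0.011], [0.012, -0.011, -1.0]]
ft_force: [-0.8, 0.0, 2.6]
gripper_width: 0.0115
```

Request:
apply_moves(motion=[0, 0, 0.8, 0, 0, 0, 1.6, 0, 0, 0, 2.4, 0, 0, 0, 3.2, 0, 0, 0, 4.0, 0, 0, 0, 4.9, 0, 0, 0, 4.9, 0, 0, 0, 4.9, 0])

```text
clock: 10.07
tool_pos: [0.5392, -0.238, 0.1809]
eef_rot: [[0.999, -0.03, 0.014], [-0.03, -0.999, 0.01], [0.014, -0.01, -1.0]]
ft_force: [-0.7, -0.1, -1.5]
gripper_width: 0.0121
```

Run:
```python
from h import *
take('side','s5');o=arm.get_obs();print(o['clock'],o['tool_pos'],o['ft_force'],o['gripper_width'])
from cr import *
sheet([(cr(cv2.imread('pics/s5.png'),320,90,100,100,6),0,0)],'pics/c5.png')
```

```text
10.1167 [ 0.53876566 -0.23772699  0.1802211 ] [-0.46526303 -0.36704187 -0.80421721] 0.01145753890685173
```

View pics/c5.png

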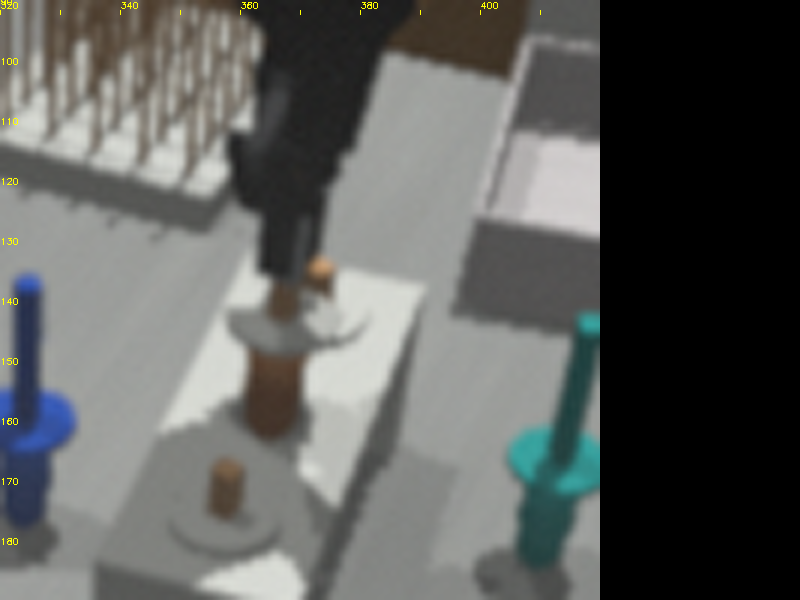

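The stick is lifted with its crystal tip (about (365,161)) still in the middle hole. Now I tip it in the grip by dragging it against the hole's robot-side edge.

Request:
apply_moves(motion=[-0.45, 0, 0, 0, -1.3, 0.05, 0.1, 0, -2.2, 0.05, 0.1, 0, -3.1, 0.1, 0, 0, -4.0, 0.1, -0.1, 0, -4.8, 0.15, -0.35, 0, -5.6, 0.15, -0.6, 0])

```text
clock: 10.7
tool_pos: [0.482, -0.2362, 0.1744]
eef_rot: [[0.999, -0.031, 0.014], [-0.031, -0.999, 0.01], [0.013, -0.011, -1.0]]
ft_force: [1.8, 0.6, 0.6]
gripper_width: 0.0116
```

Request:
apply_moves(motion=[-0.7, 0, -0.3, 0, -1.4, 0.05, -0.7, 0, -1.9, 0.05, -1.05, 0, -2.4, 0.1, -1.4, 0, -2.4, 0.1, -1.4, 0])

```text
clock: 11.12
tool_pos: [0.4565, -0.235, 0.1596]
eef_rot: [[0.999, -0.031, 0.011], [-0.031, -0.999, 0.011], [0.011, -0.012, -1.0]]
ft_force: [0.8, 0.5, 0.9]
gripper_width: 0.0117
```

Run:
```python
from h import *
take('side','s6');take('top','t6');take('wrist','w6');o=arm.get_obs();print(o['clock'],o['tool_pos'],o['ft_force'],o['gripper_width'])
from cr import *
sheet([(cr(cv2.imread('pics/s6.png'),340,100,80,90,5),0,0),(cr(cv2.imread('pics/t6.png'),340,180,140,80,2),0,440),(cr(cv2.imread('pics/w6.png'),220,60,190,200,2),410,0)],'pics/c6.png')
```

```text
11.2667 [ 0.45721057 -0.23499138  0.15990368] [-0.43677335  0.50111946 -0.64751582] 0.012019701329637205
```

View pics/c6.png

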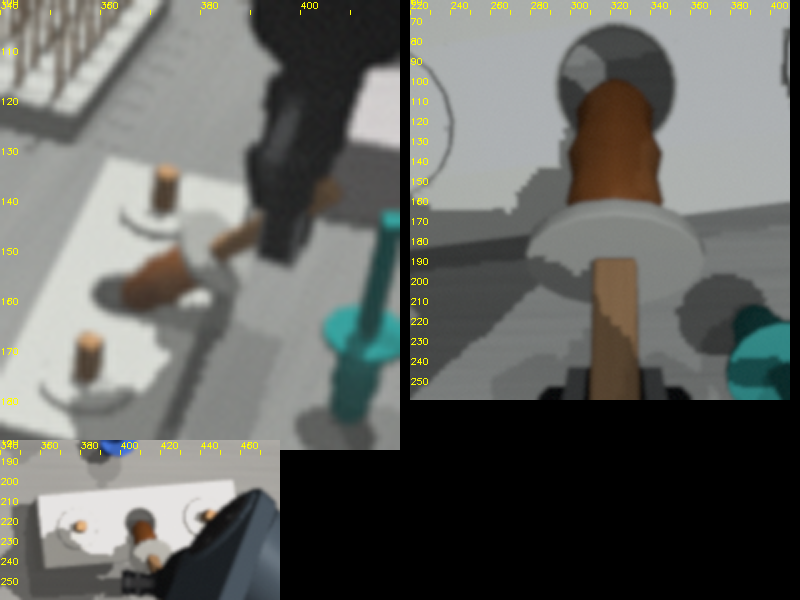

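Side, top and wrist views show the stick tipped towards the robot in the grip, its tip still in the hole and the short sticks untouched. I'll raise it to carry height, tighten, and measure the tilt.

Request:
apply_moves(motion=[0, 0, 2, 0, 0, 0, 4, 0, 0, 0, 7, 0, 0, 0, 10, 0, 0, 0, 13, 0, 0, 0, 14, 0, 0, 0, 14, 0], squeeze=60)

```text
clock: 11.85
tool_pos: [0.4584, -0.2359, 0.3025]
eef_rot: [[0.999, -0.03, 0.015], [-0.03, -1.0, 0.007], [0.015, -0.008, -1.0]]
ft_force: [0.3, -0.7, -0.7]
gripper_width: 0.0112
```

Run:
```python
from h import *
take('side','s7');take('top','t7');take('wrist','w7');o=arm.get_obs();print(o['clock'],o['tool_pos'],o['eef_rot'].round(3).tolist(),o['gripper_width'])
R=o['eef_rot'];G=o['tool_pos']-R[:,2]*.019
y=R[:,1]; f=np.cross(y,[0,0,1]);f/=np.linalg.norm(f); f=f*np.sign(f[0])
cs={'s':cam('side'),'t':cam('top'),'w':cam('wrist','w7')}
for th in(35,40,45,50):
    u=np.sin(np.radians(th))*f-np.array([0,0,np.cos(np.radians(th))])
    print(th,{k:[proj(c,G+u*s).round(1).tolist() for s in(-.035,.045,.112)] for k,c in cs.items()})
from cr import *
S,T,W=[cv2.imread(f'pics/{k}7.png') for k in 'stw']
sheet([(cr(S,345,60,80,90,5),0,0),(cr(T,380,170,80,60,3),0,420),(cr(W,220,60,190,200,2),410,0)],'pics/c7.png')
```

```text
12.0 [ 0.45612305 -0.23409444  0.29803034] [[1.0, -0.03, 0.008], [-0.03, -0.999, 0.014], [0.008, -0.014, -1.0]] 0.011194867373211332
35 {'s': [[417.2, 85.5], [393.4, 106.1], [375.8, 121.3]], 't': [[447.3, 261.5], [434.2, 238.5], [425.2, 222.5]], 'w': [[318.4, 357.8], [320.6, 204.7], [321.7, 129.7]]}
40 {'s': [[418.0, 86.5], [392.3, 104.9], [373.2, 118.5]], 't': [[446.9, 262.8], [434.6, 236.8], [426.1, 218.6]], 'w': [[318.5, 358.7], [320.6, 200.9], [321.6, 119.1]]}
45 {'s': [[418.8, 87.6], [391.3, 103.6], [370.9, 115.5]], 't': [[446.5, 264.1], [435.1, 235.2], [427.0, 214.8]], 'w': [[318.7, 358.7], [320.5, 197.6], [321.5, 108.4]]}
50 {'s': [[419.5, 88.7], [390.4, 102.2], [368.7, 112.3]], 't': [[446.0, 265.3], [435.6, 233.7], [428.1, 211.2]], 'w': [[318.8, 358.2], [320.4, 194.6], [321.3, 97.8]]}
```

View pics/c7.png

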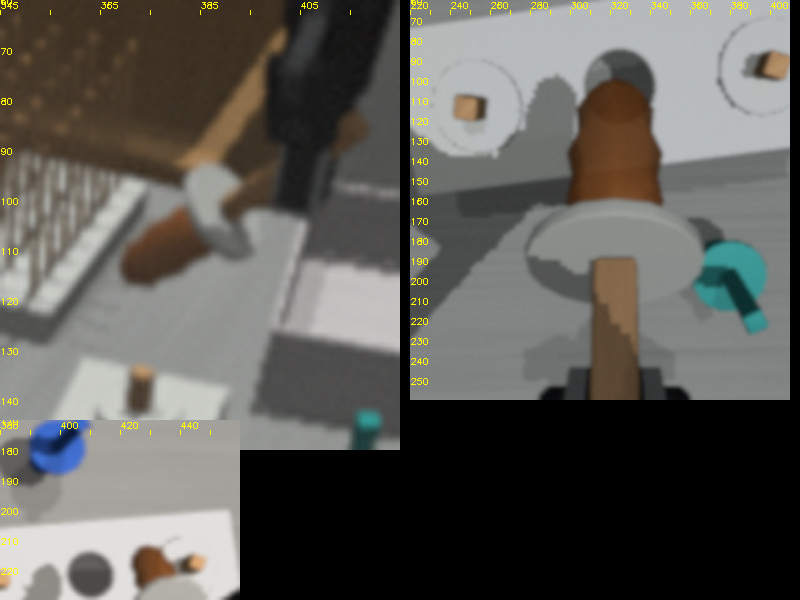

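Tilt is about 43–46° by comparing with the projected model (side tip (370,114), disc (389,102)). Now carrying it behind the lens, approaching from the robot's side.

Request:
apply_moves(motion=[0, 2, 0, 0, 0, 4.5, 0, 0.05, 0, 7.5, 0, 0.1, 0, 10.5, 0, 0.15, 0, 13.5, 0, 0.2, 0, 16.5, 0, 0.25, 0, 19.5, 0, 0.25, 0, 22.5, 0, 0.25, 0, 25, 0, 0.25, 0, 27.5, 0, 0.25, 0, 29.3, 0, 0.25, 0, 30.1, 0, 0.25])

```text
clock: 13.0
tool_pos: [0.4543, 0.0691, 0.2958]
eef_rot: [[0.975, 0.22, -0.001], [0.22, -0.975, 0.016], [0.002, -0.016, -1.0]]
ft_force: [-0.2, 0.0, -0.5]
gripper_width: 0.0116
```

Request:
apply_moves(motion=[0, 0, -1, 0, 0, 0, -2.5, 0, 0.5, 0, -4, 0, 1.5, 0, -5.5, 0, 2.5, 0, -7, 0, 3.5, 0, -8, 0, 4.3, 0, -9, 0, 5, 0, -9.8, 0, 5, 0, -9.8, 0, 5, 0, -9.8, 0, 5, 0, -9.8, 0])

```text
clock: 13.92
tool_pos: [0.5039, 0.069, 0.1979]
eef_rot: [[0.975, 0.22, -0.002], [0.22, -0.975, 0.016], [0.002, -0.016, -1.0]]
ft_force: [1.0, 0.0, 0.3]
gripper_width: 0.011
```

Run:
```python
from h import *
take('side','s8');take('top','t8');take('wrist','w8');o=arm.get_obs();print(o['clock'],o['tool_pos'],o['eef_rot'].round(3).tolist(),o['gripper_width'],o['ft_force'])
R=o['eef_rot'];G=o['tool_pos']-R[:,2]*.019
y=R[:,1]; f=np.cross(y,[0,0,1]);f/=np.linalg.norm(f); f=f*np.sign(f[0]);u=(f-np.array([0,0,1]))*.7071
cs={'s':cam('side'),'t':cam('top'),'w':cam('wrist','w8')}
C=G+u*.083;L=np.array([.6628,.0975,.16]);print('G',G,'C',C,'f',f)
for k,c in cs.items(): print(k,[proj(c,X).round(1).tolist() for X in(C,G+u*.114,L,L+[0,0,.1])])
from cr import *
S,T,W=[cv2.imread(f'pics/{k}8.png') for k in 'stw']
sheet([(cr(S,200,180,160,130,3),0,0),(cr(T,180,120,140,120,2),490,0),(cr(W,180,0,280,200,1),0,395),(cr(T,250,150,60,60,5),490,295)],'pics/c8.png')
```

```text
14.0667 [0.50416183 0.06912186 0.19852245] [[0.975, 0.221, -0.0], [0.22, -0.975, 0.016], [0.003, -0.016, -1.0]] 0.011365901029178794 [-0.35953673  0.53003929 -0.49432341]
G [0.50416543 0.06881114 0.21751991] C [0.56140968 0.08175446 0.15883061] f [ 0.97537798  0.22053978 -0.        ]
s [[303.3, 216.9], [293.8, 221.9], [258.9, 206.0], [253.6, 171.4]]
t [[279.8, 206.1], [278.8, 198.8], [274.5, 163.7], [270.2, 150.4]]
w [[321.7, 141.9], [322.1, 104.3], [335.2, -63.4], [350.9, -363.2]]
```

View pics/c8.png

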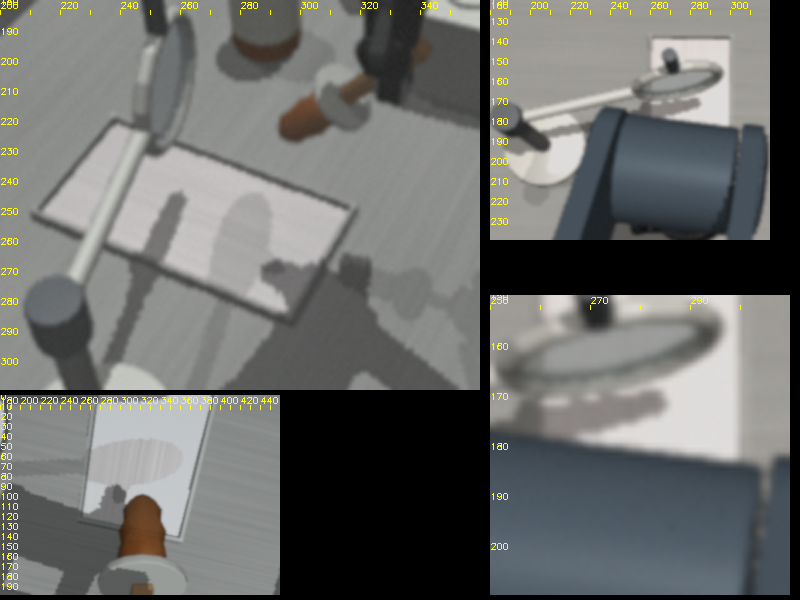

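Run:
```python
from h import *
s=cam('side');t=cam('top')
print(tri((s,(256.3,208.3)),(t,(274,161.4))))
# known height 0.16 per view
print(atz(s,(256.3,208.3),.16),atz(t,(274,161.4),.16))
# lens direction from top-view ring ends (on z~.16)
a=atz(t,(251.5,167),.16);b=atz(t,(296.3,155.5),.16);print(a,b,np.degrees(np.arctan2(*(b-a)[1::-1])))
# tip of crystal side obs
print('side centre crystal obs at y-plane; tip', proj(s,[.5614,.0818,.1588]))
w=cam('wrist','w8')
# tray far corners in wrist not seen; near corners
for p in((81+180,125),(180+180,142)): print(atz(w,p,.01))
```

```text
(array([0.67021411, 0.09943017, 0.15133796]), array([0.00067712, 0.00067712]))
[0.66411396 0.10586282 0.16      ] [0.66833582 0.09880215 0.16      ]
[0.65348897 0.15114827 0.16      ] [0.68406963 0.04640374 0.16      ] -73.72458590179663
side centre crystal obs at y-plane; tip [303.27697805 216.94545436]
[0.54518618 0.1493967  0.01      ]
[0.55140653 0.03791167 0.01      ]
```

Request:
apply_moves(motion=[0.5, 0, 0.1, 0, 1, -0.1, 0.1, 0, 1.5, -0.1, 0.1, 0, 2, -0.2, 0.1, 0, 2.5, -0.2, 0.1, 0, 2.5, -0.2, 0.1, 0, 2.5, -0.2, 0.1, 0, 2.5, -0.2, 0.1, 0, 2.5, -0.2, 0.1, 0, 2.5, -0.2, 0.1, 0])

```text
clock: 14.9
tool_pos: [0.5288, 0.0672, 0.1994]
eef_rot: [[0.975, 0.221, -0.001], [0.221, -0.975, 0.016], [0.003, -0.016, -1.0]]
ft_force: [0.1, 0.2, -1.0]
gripper_width: 0.011
```

Run:
```python
from h import *
take('side','s9');take('wrist','w9');o=arm.get_obs();print(o['clock'],o['tool_pos'],o['gripper_width'],o['ft_force'],abs(o['qvel']).max())
R=o['eef_rot'];G=o['tool_pos']-R[:,2]*.019
y=R[:,1]; f=np.cross(y,[0,0,1]);f*=np.sign(f[0])
s=cam('side');w=cam('wrist','w9')
for th in (35,45,55):
    a=np.radians(th);u=np.sin(a)*f-np.array([0,0,np.cos(a)]);C=G+u*.083
    print(th,C.round(4),[proj(c,G+u*q).round(1).tolist() for c in(s,w) for q in(.047,.083,.114)])
from cr import *
S,W=[cv2.imread(f'pics/{k}9.png') for k in 'sw']
sheet([(cr(S,230,170,110,95,5),0,0),(cr(W,200,40,230,200,1),560,0),(cr(S,310,120,90,80,2),560,210)],'pics/c9.png')
```

```text
15.0 [0.52892202 0.06715138 0.1995    ] 0.011244977648114926 [ 0.44546887  0.14232621 -0.27314303] 0.0029228515310207926
35 [0.5754 0.0773 0.1505] [[307.7, 208.3], [298.6, 216.0], [291.3, 222.3], [321.2, 201.0], [322.0, 157.0], [322.5, 126.3]]
45 [0.5862 0.0798 0.1598] [[304.7, 206.1], [293.5, 212.2], [284.4, 217.3], [321.1, 193.5], [321.7, 141.9], [322.2, 104.4]]
55 [0.5952 0.0818 0.1709] [[302.2, 203.5], [289.2, 207.9], [278.4, 211.5], [320.8, 187.6], [321.4, 128.1], [321.8, 82.4]]
```

View pics/c9.png

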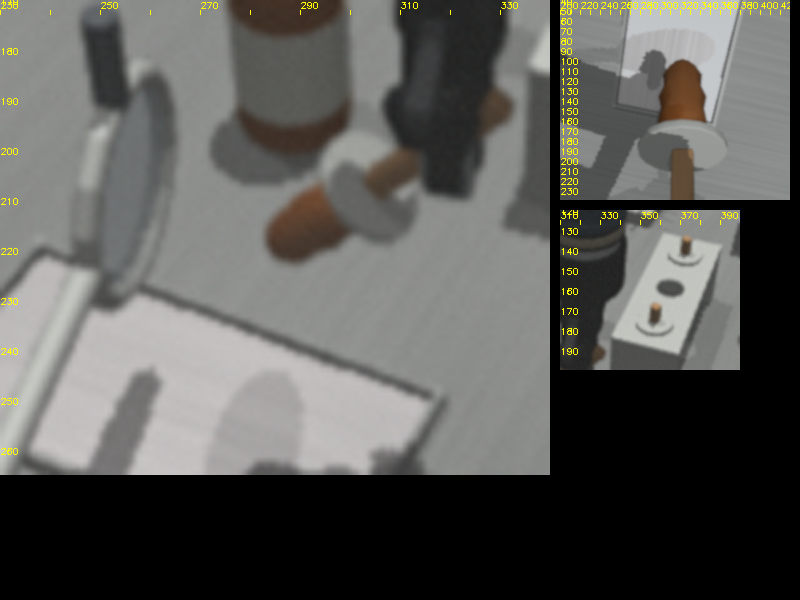

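```bash
python3 -c "
from plant import sign_off
print(sign_off())"
```

```text
the job is handed in; nothing more can be done
None
```

I did the job in the order asked and handed it in at about 15 s of the 54 s allowed; no verdict was reported.

**What I did**
- **Magnifier:** I gripped it by its knob and swung it about 1.35 rad, so the lens stands over the tray, then let go.
- **Stick:** I drew the long-handled stick part-way out by its handle. I tipped it in the grip against the edge of its own hole, because the moves cannot tilt the tool. Then I tightened the grip to 60 N and carried it behind the lens.

**Last checks**
- **Tilt:** about 45° by comparing the pictures with the projected stick. An earlier comparison of slopes gave 43°, so it is good to a few degrees.
- **Crystal:** its middle is at about (0.586, 0.080, 0.160) m, about 8 cm from the lens on the robot's side and level with the lens centre to within a few mm. This comes from the arm's pose and agrees with the last side and wrist pictures to about 2 pixels.
- **Stillness:** the arm was at rest, with wrist forces within sensor noise. In the last pictures nothing touched the stick but the fingers.
- **Other things:** the two short sticks were seated in the rack, and the bottle was still standing.

**Disagreements:** my estimates of the lens position differ by up to about 8 mm:

| Source | x (m) | y (m) |
|---|---|---|
| Arm pose when it let go of the knob | 0.663 | 0.098 |
| Triangulated from the pictures | 0.670 | 0.099 |
| Used | 0.6645 | 0.0985 |

The triangulated heights of the lens, knob, handle and rack disc also came out 6–17 mm below the stated ones. I worked with the stated heights, and both grasps fitted them.

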